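# Cap the sample jars and push the loaded carrier over the lip into its docking tray

### The job

Stand every sample jar that is on the bench upright in its own pocket of the blue carrier, with every white cap pressed fully down so that no red neck shows. Then raise the carrier's front end by its orange tongue and lay it on the yellow lip of the white docking tray, back end still on the bench, and push the carrier from behind until it has dropped flat inside the tray behind the lip. Never carry the carrier (its back end stays low), do not tip it steeply, and leave the bottles, pot and can around the work where they are.

Things in the scene. Friction and masses are not known exactly. Their poses are not given: they have to be found in the camera images.
- dock: White docking (spill) tray fixed to the bench, 166 x 176 mm. Origin: centre of its seat, at bench height; +x is the loading direction (from the lip to the backstop), z up. Floor top at z = 4 mm. Side walls 22 mm high, inner faces at y = +-78 mm. The carrier must finish in it with its +x along the dock's +x.
- dock_lip (a point): Middle of the top of the yellow rounded lip across the dock's entrance: top at z = 14 mm; the lip spans x = -83 to -73 mm of the dock.
- dock_stop (a point): Foot of the backstop's inner face (x = +73 mm of the dock, z = 4 mm). Backstop 72 mm high, with a slot 48 mm wide in its middle, open above z = 22 mm, through which the carrier's tongue passes; fingers gripping the tongue do not fit through, so the last part must be pushed from behind.
- carrier: Blue open carrier, loose, 136 x 136 mm, about 0.5 kg empty. Origin: centre of its underside; +x to its front (the tongue), z up. Floor 5 mm thick; front and side walls 28 mm high, 4 mm thick. Two crossed dividers (4 mm thick, 25 mm high) make four pockets 62 x 62 mm, centred at x = +-33, y = +-33 mm. Too wide to grip across.
- carrier_tongue (a point): Grip point on the orange tongue in front: bar 22 mm wide (y), z = 33 to 45 mm, reaching to x = 113 mm; this point is at x = 95, y = 0, z = 39 mm of the carrier. Gripped across its width from above, the carrier can be dragged and turned with it, and its front end raised (it pivots in the grip about the finger line).
- carrier_nose (a point): Middle of the lower front edge of the carrier (x = +68 mm, z = 0).
- carrier_tail (a point): Middle of the lower rear edge of the carrier (x = -68 mm, z = 0). Above it the rear wall is the push plate, 48 mm high, 128 mm wide, its outer face at x = -68 mm (three ribs on it are only visual, 2 mm). The plate and the carrier's underside are slick (friction about 0.3).
- jar1: Squat amber sample jar with a push-on white cap, 50 mm diameter, 0.13 kg; glass body 44 mm tall, above it the neck and cap; 58 mm tall with the cap home, up to 66 mm with it proud. Origin: centre of its underside, z up. Three or four jars are present.
- jar1_cap (a joint): Travel of jar1's cap, 42 mm diameter, 12 mm thick: 0 = proud by 8 mm (red neck shows below it), 0.008 m = fully home (cap underside 46 mm, top 58 mm above the jar's underside). It stays where it is left and takes about 7 N straight down to move; it does not spring back.
- jar2: Another such jar (may be absent).
- jar2_cap (a joint): Travel of jar2's cap, as for jar1.
- jar3: Another such jar (may be absent).
- jar3_cap (a joint): Travel of jar3's cap, as for jar1.
- jar4: Another such jar (may be absent).
- jar4_cap (a joint): Travel of jar4's cap, as for jar1.
- wash_bottle: White wash bottle with a red top, 178 mm tall; bystander, leave alone. Origin: centre of its underside.
- dropper_bottle: Brown dropper bottle, 102 mm tall; bystander, leave alone. Origin: centre of its underside.
- grease_pot: Low pot with a golden lid, 62 mm across; bystander, leave alone. Origin: centre of its underside.
- objective_can: Screw-top lens can, grey and black, 57 mm tall; bystander, leave alone. Origin: centre of its underside.

How it is judged (in metres and radians):
On the way, in this order (a step that is already met when the one before it is completed fails the run):
1. every jar stands in the carrier with its cap fully down, the carrier still in front of the lip (x of jar1 in the frame of carrier between -0.06 and 0.06 m and y of jar1 in the frame of carrier between -0.06 and 0.06 m and z of jar1 in the frame of carrier between 0 and 0.012 m and angle between the z axis of each of jar1, jar2, jar3, jar4 and the z axis of carrier, either way round below 0.15 rad and value of joint each of jar1_cap, jar2_cap, jar3_cap, jar4_cap above 0.006 m and x of jar2 in the frame of carrier between -0.06 and 0.06 m and y of jar2 in the frame of carrier between -0.06 and 0.06 m and z of jar2 in the frame of carrier between 0 and 0.012 m and x of jar3 in the frame of carrier between -0.06 and 0.06 m and y of jar3 in the frame of carrier between -0.06 and 0.06 m and z of jar3 in the frame of carrier between 0 and 0.012 m and x of jar4 in the frame of carrier between -0.06 and 0.06 m and y of jar4 in the frame of carrier between -0.06 and 0.06 m and z of jar4 in the frame of carrier between 0 and 0.012 m and x of carrier_nose in the frame of dock below -0.078 m and angle between carrier's own z axis and vertical below 0.06 rad), for 0.2 s.
2. the carrier's front edge is over the lip while its back end is still down on the bench (x of carrier_nose in the frame of dock above -0.076 m and height (world z) of carrier_nose above 0.011 m and height (world z) of carrier_tail below 0.008 m and x of carrier_tail in the frame of dock below -0.083 m), for 0.2 s.
At the end, for the whole second after the job is handed in: The carrier lies flat (within 0.04 rad) on the docking tray's floor behind the lip, within 15 mm of the seat's centre, tongue through the backstop, at rest; every jar stands upright in the carrier with its cap pressed down (joint over 6 of 8 mm) (x of jar1 in the frame of carrier between -0.06 and 0.06 m and y of jar1 in the frame of carrier between -0.06 and 0.06 m and z of jar1 in the frame of carrier between 0 and 0.012 m and angle between the z axis of each of jar1, jar2, jar3, jar4 and the z axis of carrier, either way round below 0.15 rad and value of joint each of jar1_cap, jar2_cap, jar3_cap, jar4_cap above 0.006 m and x of jar2 in the frame of carrier between -0.06 and 0.06 m and y of jar2 in the frame of carrier between -0.06 and 0.06 m and z of jar2 in the frame of carrier between 0 and 0.012 m and x of jar3 in the frame of carrier between -0.06 and 0.06 m and y of jar3 in the frame of carrier between -0.06 and 0.06 m and z of jar3 in the frame of carrier between 0 and 0.012 m and x of jar4 in the frame of carrier between -0.06 and 0.06 m and y of jar4 in the frame of carrier between -0.06 and 0.06 m and z of jar4 in the frame of carrier between 0 and 0.012 m and horizontal distance between carrier and dock below 0.015 m and height (world z) of carrier below 0.0075 m and angle between carrier's own z axis and vertical below 0.04 rad and x of carrier_nose in the frame of dock above 0.05 m and angle between the x axis of carrier and the x axis of dock, either way round below 0.15 rad and linear speed of carrier below 0.02 m/s); the robot touches nothing.
It fails at once if the carrier is carried: its back end more than 45 mm above the bench (height (world z) of carrier_tail above 0.045 m).
It fails at once if the carrier is tipped steeply (over 0.4 rad) (angle between carrier's own z axis and vertical above 0.4 rad).
It fails at once if a bystander (wash bottle, dropper bottle, grease pot, lens can) is moved more than 30 mm (distance of any of wash_bottle, dropper_bottle, grease_pot, objective_can from where it was at the start of the episode above 0.03 m).
Of jar1, jar2, jar3, jar4 only 3 to 4 are there at a start; the rules pass over those that are not, and their reading is None.
At some moment in a run one of jar1, jar2, jar3, jar4 may be knocked a few centimetres aside while the robot is not near it.
Once in a run the grip may slacken for a moment while it holds something.
It also fails if it takes over 208 s, if anything falls off the work surface, if the arm or the gripper's body presses on something with over 40 N, if the wrist force passes 120 N, or if a joint passes its speed limit or range.

### The arm

A 6-joint arm with a two-finger parallel gripper is mounted at the origin on a cart in front of the work surface, level with it; the furniture and walls round the work are solid. World frame = base frame: x ahead of the robot, y to its left, z up, the work surface at z = 0. Lengths are in mm, angles in degrees, forces in N, time in s.
With the tool pointing down it reaches from about 300 to 850 mm from the base axis. Payload 4.2 kg.
Tool frame: the origin (TCP) lies between the finger pads; the fingertips stand 22 mm ahead of it and the grasp point (between the pads) lies 3 mm ahead of it; z points along the fingers, y is the direction in which the jaws open and shut (so a half turn about z gives the same grasp; the last joint's range is limited). The gripper opens to 91 mm and grips with 3 to 60 N. Pads are 32 mm wide; open, the fingers measure 118 mm over their backs; the gripper's body (76 mm by 178 mm) begins 60 mm behind the grasp point.
Start: joints at [65.489, 18.312, 89.639, -0, 72.044, -1.146], TCP at [228.043, 527.861, 235.976] pointing down, gripper open.
Joint ranges: [-177.97, 177.97], [-48.28, 115.42], [12.27, 149.76], [-77.06, 257.06], [2.81, 150.46], [-146.56, 146.56]. Speed limits (degrees/s): [147.25, 147.25, 180, 180, 180, 180].

### API

Orientations are given as [roll, pitch, yaw] about the fixed x, y, z axes, in that order (R = Rz(yaw) Ry(pitch) Rx(roll)).
In Python, from workcell import * gives the robot as it stands.
- The arm moves only by the shell command python3 -m jog 'ROWS' [OPENING] [FORCE]. ROWS is text: rows parted by semicolons, each of 6 numbers parted by spaces: the shift along the tool's x, y, z in units of 0.5 m (1.0 is 0.5 m), then the turn, a rotation vector about the tool's x, y, z in units of pi/2 rad (1.0 is pi/2 rad). A call has 1 to 20 rows; each row is the pose to reach, as a shift and turn from the pose measured when the call began, along the tool's axes at that moment; what a row does not reach only later rows make up. A row lasts 1/12 s, in which the tool goes at most 41.7 mm and 7.16 degrees, less where a joint would pass 70% of its speed; a pose out of reach is approached as far as the arm can. A call with a number of a shift or a turn outside -1 to 1 is refused whole. A call with a gripper value outside its range is refused whole. OPENING is the opening, from -1 (shut) to 1 (fully open), set as the call begins (- or left out, the last holds). The fingers move at their own pace and stop on an object; FORCE is the grip in N (left out, the last holds). Time passes only in rows, so rows that repeat a pose let the fingers close. It gives the time, the measured TCP pose, the force and the opening at its end, in the units of the state.
- state(): the state, without advancing time (a new reading comes with each control period).
- grab_frame(name): name is "side" or "top" or "wrist"; returns the picture (420x560x3 uint8, red, green, blue); there is no depth.
- calibration(name): a dict with "mtx" (3x3 intrinsics, pixels), "rvec" (rotation vector, rad) and "tvec" (3), from world to camera coordinates, as OpenCV has them. Camera axes: x right, y down, z forward; pixel columns grow to the right and rows downward; lengths in mm; the calibration is good to about 2 mm. A picture is of the moment at which its call begins: read the wrist's pose just before it. calibration takes no time and is no camera call; for the wrist camera it gives the pose at the moment of the call.
- job_done(): hands the job in, once; it reports no verdict.
Trained networks look in the newest picture that a camera, given by its name, has taken for a name from the list of things; names that differ only in an ending like _2 or _b are one class to them, and where a whole thing is asked for, a point or a joint stands for the part that bears it (a point fixed in the world has none). Each returns a list of dicts, best first, with "confidence" (0 to 1); they miss things now and then, are a little off and sometimes report something else, mostly with a low value. They report only what shows in the picture. A call takes as long as a camera call.
- spot_in(query, camera): "rect" ([left, top, right, bottom] in pixels, round what is visible of it).
- tip_of(query, camera): "location" ([column, row] in pixels: a listed point, or the origin of a listed thing).
The state is a dict: "time_s": time; "qpos": joint angles; "qvel": joint speeds; "effort": joint torques, N m; "ee_pos": TCP position; "ee_rot": TCP orientation; "force": force on the tool from outside, world axes, zero at the start; "torque": the same for the moment, N m; "gripper_width": finger opening in mm.
Only numpy, scipy, OpenCV 4.12 (cv2) and the standard library are available. Lean on these libraries where they do the work, as an engineer would, in place of code of your own. Each camera call takes 0.05 s, during which the arm holds its last target. There are 200 camera calls.

## Working session

There is one attempt and no reset: what is moved stays moved. The work goes in short steps, Python scripts to look and compute and a shell command to move; the robot and the scene stay as the last step left them, time stands still between calls to the robot, and variables do not carry over. Pictures are saved under pics/ and viewed, about 12 in all and at most 16, crops included, and the job is handed in when it is done.

```bash
mkdir -p pics; ls; cat > h.py <<'E'
from workcell import *
import numpy as np, cv2
from scipy.spatial.transform import Rotation as R
def cam(n):
    c=calibration(n); K=np.array(c["mtx"],float); Rm=cv2.Rodrigues(np.array(c["rvec"],float))[0]; t=np.array(c["tvec"],float).ravel(); return K,Rm,t
def back(n,px,z,c=None):
    K,Rm,t=c or cam(n); d=Rm.T@np.linalg.inv(K)@np.array([px[0],px[1],1.]); o=-Rm.T@t
    return o+d*(z-o[2])/d[2]
def proj(n,P,c=None):
    K,Rm,t=c or cam(n); q=(Rm@np.atleast_2d(P).T).T+t; q=q@K.T; return q[:,:2]/q[:,2:]
def save(n,f):
    im=grab_frame(n); cv2.imwrite(f"pics/{f}.png",im[:,:,::-1]); return im
def go(target,yaw=None,rpy=None):
    """shift and turn in jog units from the present pose to TCP target; yaw = world yaw of tool (down)"""
    s=state(); p=np.array(s["ee_pos"]); M=R.from_euler('xyz',s["ee_rot"],degrees=True)
    d=M.inv().apply(np.array(target)-p)/500
    r=np.zeros(3)
    if rpy is not None: r=(M.inv()*R.from_euler('xyz',rpy,degrees=True)).as_rotvec()/(np.pi/2)
    print("row",np.round(d,4),np.round(r,4),"from",np.round(p,1),np.round(s["ee_rot"],1),"F",np.round(s["force"],1),"w",round(s["gripper_width"],1),"t",s["time_s"])
E
python3 - <<'E'
from h import *
s=state(); print(s)
for n in("side","top"):
    save(n,n+"0")
    for q in("dock","dock_lip","dock_stop","carrier","carrier_tongue","carrier_nose","carrier_tail","jar1","wash_bottle","dropper_bottle","grease_pot","objective_can"):
        if q not in("dock",): 
            l=tip_of(q,n); print(n,q,[(np.round(d["location"]).tolist(),round(d["confidence"],2),np.round(back(n,d["location"],{"dock_lip":14,"dock_stop":4,"carrier_tongue":39}.get(q,0))).tolist()[:2]) for d in l[:5]])
    print(-cam(n)[1].T@cam(n)[2])
E
```

```text
pics
{'time_s': 0.0, 'qpos': array([ 6.54881189e+01,  1.83490803e+01,  8.97063850e+01, -3.14387973e-04,
        7.20412223e+01, -1.14571204e+00]), 'qvel': array([ 0.02592074,  0.05524595,  0.07215865, -0.03322091,  0.03386588,
        0.14730762]), 'effort': array([ 3.78230188e-04, -4.12463307e+01, -2.31979269e+01,  7.27508054e-02,
        4.56269877e-02, -1.33618942e-04]), 'ee_pos': array([227.85766861, 527.42817436, 235.14604048]), 'ee_rot': array([-1.79903326e+02, -1.63443293e-03,  1.56633927e+02]), 'force': array([ 0.04898768,  0.32770213, -0.03366743]), 'torque': array([ 0.0373674 , -0.04072349, -0.00654333]), 'gripper_width': 91.00292261277119}
side dock_lip [([256.0, 139.0], 0.92, [546.0, 209.0])]
side dock_stop [([236.0, 112.0], 0.85, [528.0, 356.0]), ([259.0, 157.0], 0.54, [531.0, 144.0]), ([282.0, 266.0], 0.24, [451.0, -243.0])]
side carrier [([273.0, 182.0], 0.74, [538.0, 37.0])]
side carrier_tongue [([264.0, 154.0], 0.69, [542.0, 123.0]), ([290.0, 377.0], 0.2, [346.0, -540.0])]
side carrier_nose [([268.0, 173.0], 0.79, [536.0, 76.0])]
side carrier_tail [([281.0, 201.0], 0
[... 835 characters left out ...]
8.0, 210.0], 0.79, [540.0, 92.0]), ([138.0, 214.0], 0.64, [527.0, 365.0])]
top carrier_tail [([270.0, 209.0], 0.85, [543.0, -34.0])]
top jar1 [([339.0, 219.0], 0.72, [511.0, -240.0]), ([340.0, 242.0], 0.62, [444.0, -244.0]), ([381.0, 217.0], 0.58, [517.0, -366.0]), ([248.0, 209.0], 0.32, [543.0, 34.0])]
top wash_bottle [([440.0, 271.0], 0.58, [355.0, -537.0])]
top dropper_bottle [([238.0, 160.0], 0.57, [690.0, 65.0])]
top grease_pot [([278.0, 156.0], 0.64, [704.0, -59.0]), ([268.0, 212.0], 0.4, [534.0, -26.0]), ([338.0, 242.0], 0.4, [441.0, -236.0])]
top objective_can [([324.0, 156.0], 0.42, [703.0, -198.0]), ([215.0, 212.0], 0.29, [533.0, 133.0])]
[ 426.77386549  -75.46068696 1362.90477258]
```

```bash
python3 - <<'E'
import cv2
for n in("side0","top0"):
    im=cv2.imread(f"pics/{n}.png"); 
    c=im[60:420,60:480] if n[0]=='s' else im[110:320,90:470]
    cv2.imwrite(f"pics/{n}c.png",cv2.resize(c,None,fx=800/c.shape[1] if n[0]=='t' else 1.6,fy=800/c.shape[1] if n[0]=='t' else 1.6,interpolation=2))
E
```

```text
(no output)
```

View pics/side0c.png

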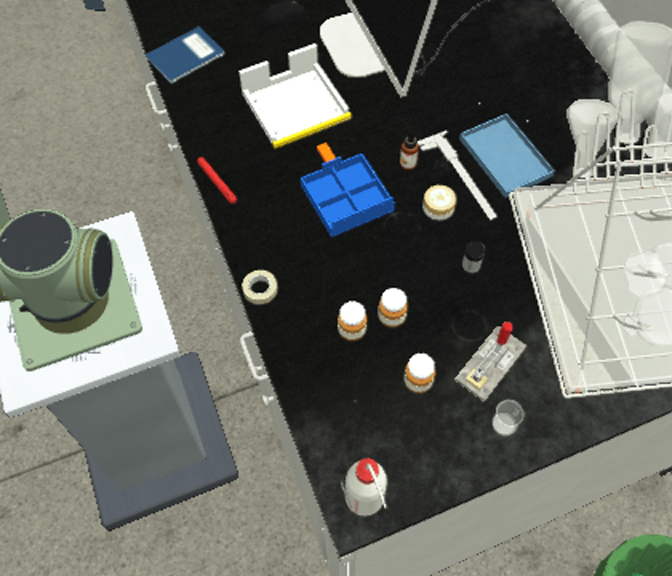

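View pics/top0c.png

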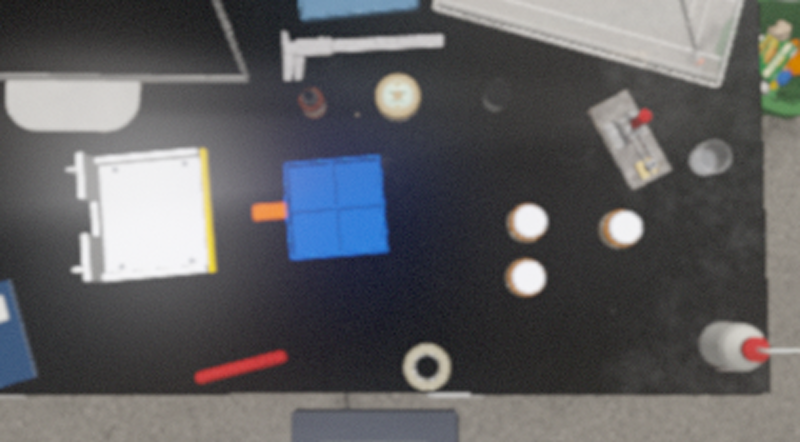

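Side view: the carrier is at px (273,182), with the dock's yellow lip beyond it along world +y. There are three capped jars near (322,296), (282,266) and (304,258). Everything to do lies in clear space. I'll move above the jars for a close look.

```bash
python3 - <<'E'
from h import *
go([480,60,300],rpy=[180,0,139])
E
```

```text
row [-0.8337 -0.6592 -0.1281] [ 1.00e-04 -0.00e+00  1.96e-01] from [228.  527.9 236. ] [180.   -0.  156.6] F [-0.3  0.1 -0.7] w 90.9 t 1.2
```

```bash
python3 -m jog '-.1 -.08 -.12 0 0 0; -.8337 -.6592 -.1281 0 0 .196; -.8337 -.6592 -.1281 0 0 .196; -.8337 -.6592 -.1281 0 0 .196; -.8337 -.6592 -.1281 0 0 .196; -.8337 -.6592 -.1281 0 0 .196; -.8337 -.6592 -.1281 0 0 .196; -.8337 -.6592 -.1281 0 0 .196; -.8337 -.6592 -.1281 0 0 .196; -.8337 -.6592 -.1281 0 0 .196; -.8337 -.6592 -.1281 0 0 .196; -.8337 -.6592 -.1281 0 0 .196; -.8337 -.6592 -.1281 0 0 .196; -.8337 -.6592 -.1281 0 0 .196; -.8337 -.6592 -.1281 0 0 .196; -.8337 -.6592 -.1281 0 0 .196'; python3 - <<'E'
from h import *
im=save("wrist","w1"); c=cam("wrist"); print(-c[1].T@c[2],c[1][2])
for q,z in(("carrier",0),("carrier_tongue",39),("carrier_nose",0),("carrier_tail",0),("dock_lip",14),("dock_stop",4),("jar1",0)):
    print(q,[(np.round(d["location"]).tolist(),round(d["confidence"],2),np.round(back(0,d["location"],z,c),1).tolist()[:2]) for d in tip_of(q,"wrist")[:4]])
go([480,-250,300])
E
```

```text
time_s: 2.53
ee_pos: [479.7, 60.2, 299.8]
ee_rot: [180.0, -0.1, 138.9]
force: [-0.5, 0.1, 0.3]
gripper_width: 91.2
[423.15101058 108.88551596 448.21964475] [ 0.19996361 -0.17324722 -0.96436505]
carrier [([286.0, 219.0], 0.81, [539.7, 27.7])]
carrier_tongue [([348.0, 176.0], 0.57, [536.6, 120.9])]
carrier_nose [([326.0, 180.0], 0.97, [533.7, 98.0])]
carrier_tail [([253.0, 252.0], 0.87, [545.5, -34.0])]
dock_lip [([408.0, 127.0], 0.73, [542.8, 209.3])]
dock_stop [([509.0, 22.0], 0.8, [526.4, 361.1])]
jar1 [([93.0, 292.0], 0.6, [447.1, -236.1])]
row [-4.075e-01 -4.692e-01  1.000e-04] [0. 0. 0.] from [479.7  60.7 300.1] [180.    0.  139.1] F [-0.3  0.6  0.2] w 91.1 t 2.9333
```

View pics/w1.png

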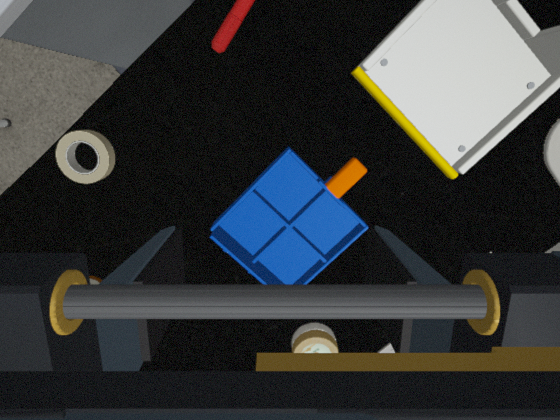

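The wrist view shows the lip from (355,71) to (456,178), the divider crossing at (290,223) and the tongue end near (360,165). Next I compute poses from these and move over the jars.

```bash
python3 - <<'E'
from h import *
c=cam("wrist"); b=lambda u,v,z: np.round(back(0,(u,v),z,c),1)
im=cv2.imread("pics/w1.png"); hsv=cv2.cvtColor(im,cv2.COLOR_BGR2HSV)
def fit(lo,hi,roi=None):
    m=cv2.inRange(hsv,lo,hi); m[270:]=0
    n,l,s,_=cv2.connectedComponentsWithStats(m); k=1+np.argmax(s[1:,4]); 
    pts=np.argwhere(l==k)[:,::-1].astype(np.float32); return pts
y=fit((22,150,120),(35,255,255)); o=fit((8,150,120),(20,255,255))
for nm,p,z in(("lip",y,14),("tongue",o,45)):
    w=np.array([back(0,q,z,c)[:2] for q in p],np.float32); r=cv2.minAreaRect(w); print(nm,r)
print("cross",b(290,223,25)); 
e1,e2=b(355,71,14),b(456,178,14); print("lip",e1,e2,(e1+e2)/2, np.degrees(np.arctan2(*(e2-e1)[:2]))) 
E
python3 -m jog '-.4075 -.4692 0 0 0 0;-.4075 -.4692 0 0 0 0;-.4075 -.4692 0 0 0 0;-.4075 -.4692 0 0 0 0;-.4075 -.4692 0 0 0 0;-.4075 -.4692 0 0 0 0;-.4075 -.4692 0 0 0 0;-.4075 -.4692 0 0 0 0;-.4075 -.4692 0 0 0 0;-.4075 -.4692 0 0 0 0;-.4075 -.4692 0 0 0 0'; python3 - <<'E'
from h import *
im=save("wrist","w2"); c=cam("wrist")
for q,z in(("jar1",0),("jar1_cap",50)):
    print(q,[(np.round(d["location"]).tolist(),round(d["confidence"],2),np.round(back(0,d["location"],z,c),1).tolist()[:2]) for d in tip_of(q,"wrist")[:5]])
    print(q,[(np.round(d["rect"]).tolist(),round(d["confidence"],2)) for d in spot_in(q,"wrist")[:5]])
E
```

```text
lip ((541.58935546875, 209.52410888671875), (177.10812377929688, 10.495777130126953), 5.282114505767822)
tongue ((535.4503784179688, 117.56658172607422), (22.695602416992188, 44.30686950683594), 4.808829307556152)
cross [540.6  32.5  25. ]
lip [455.2 200.1  14. ] [630.7 217.9  14. ] [542.95 209.    14.  ] 84.20860849052873
time_s: 3.85
ee_pos: [480.0, -249.0, 299.9]
ee_rot: [180.0, -0.0, 139.1]
force: [-0.6, -0.4, -0.6]
gripper_width: 91.2
jar1 [([302.0, 184.0], 0.95, [519.2, -236.5]), ([220.0, 247.0], 0.76, [513.4, -371.9]), ([261.0, 142.0], 0.69, [446.6, -240.8])]
jar1 [([195.0, 226.0, 239.0, 284.0], 0.93), ([238.0, 118.0, 285.0, 168.0], 0.67), ([282.0, 169.0, 326.0, 219.0], 0.66)]Traceback (most recent call last):
  File "<stdin>", line 4, in <module>
ValueError: it knows: carrier, carrier_nose, carrier_tail, carrier_tongue, dock, dock_lip, dock_stop, dropper_bottle, grease_pot, jar, objective_can, wash_bottle
```

View pics/w2.png

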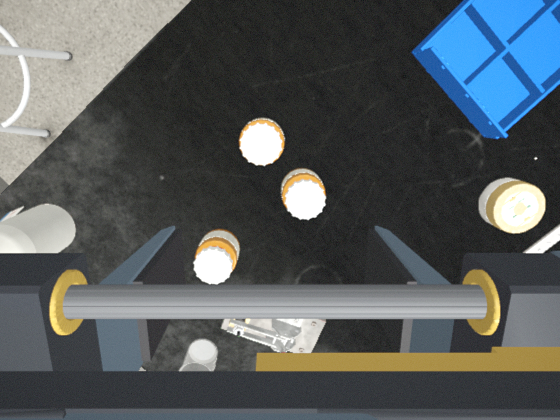

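Three jars, with cap tops at px (262,143), (305,199) and (214,266), and no toppled or fourth jar. I check the base estimates against the cap tops.

```bash
python3 - <<'E'
from h import *
c=cam("wrist")
for p in((262,143),(305,199),(214,266)): print([np.round(back(0,p,z,c),1)[:2] for z in (58,66)])
go([446,-240,150])
E
```

```text
[array([ 445.1, -236. ]), array([ 444.7, -235.3])]
[array([ 521.6, -240.5]), array([ 519.6, -239.6])]
[array([ 514.7, -370.8]), array([ 512.8, -367.3])]
row [ 0.0629 -0.0319  0.3004] [0. 0. 0.] from [ 480.2 -248.6  300.2] [180.    0.  139.2] F [ 0.  -0.2  0. ] w 91.4 t 4.0
```

```bash
python3 -m jog '.068 -.028 .08 0 0 0;.068 -.028 .16 0 0 0;.068 -.028 .24 0 0 0;.068 -.028 .32 0 0 0;.068 -.028 .40 0 0 0;.068 -.028 .45 0 0 0;.068 -.028 .48 0 0 0;.068 -.028 .502 0 0 0;.068 -.028 .502 0 0 0;.068 -.028 .502 0 0 0' 1; python3 -m jog '0 0 0 0 0 0;0 0 0 0 0 0;0 0 0 0 0 0;0 0 0 0 0 0;0 0 0 0 0 0;0 0 0 0 0 0;0 0 0 0 0 0;0 0 0 0 0 0;0 0 0 0 0 0;0 0 0 0 0 0' -1 20; python3 - <<'E'
from h import *
go([505.1,62.8,150],rpy=[180,0,139.5])
E
```

```text
time_s: 4.83
ee_pos: [445.6, -236.1, 49.3]
ee_rot: [180.0, -0.0, 139.3]
force: [-0.0, -0.2, 0.4]
gripper_width: 91.0
time_s: 5.67
ee_pos: [445.6, -236.2, 49.5]
ee_rot: [180.0, -0.0, 139.3]
force: [-1.2, -0.3, 3.4]
gripper_width: 49.7
row [ 0.3     0.5309 -0.2007] [ 0.0002 -0.0002 -0.0025] from [ 445.6 -236.2   49.5] [180.   -0.  139.3] F [-1.2 -0.3  3.4] w 49.7 t 5.6667
```

```bash
python3 -m jog '0 0 -.07 0 0 0;0 0 -.14 0 0 0;0 0 -.20 0 0 0;.04 .07 -.20 0 0 0;.08 .14 -.20 0 0 0;.12 .21 -.20 0 0 0;.16 .28 -.20 0 0 0;.20 .354 -.20 0 0 0;.24 .425 -.20 0 0 0;.27 .478 -.20 0 0 0;.29 .513 -.20 0 0 0;.30 .531 -.20 0 0 0;.30 .531 -.18 0 0 0;.30 .531 -.16 0 0 0;.30 .531 -.14 0 0 0;.30 .531 -.14 0 0 0' ; python3 - <<'E'
from h import *
im=save("wrist","w3"); c=cam("wrist")
for q,z in(("carrier",0),("carrier_tongue",39),("carrier_nose",0),("carrier_tail",0),("jar1",None)):
    z=state()["ee_pos"][2]-49 if z is None else z
    print(q,[(np.round(d["location"]).tolist(),round(d["confidence"],2),np.round(back(0,d["location"],z,c),1).tolist()[:2]) for d in tip_of(q,"wrist")[:4]])
go([505.1,62.8,54],rpy=[180,0,139.5])
E
```

```text
time_s: 7.0
ee_pos: [502.9, 61.3, 116.7]
ee_rot: [-179.7, -0.2, 139.2]
force: [-0.5, 0.0, -0.9]
gripper_width: 49.6
carrier []
carrier_tongue [([384.0, 204.0], 0.84, [539.0, 122.5])]
carrier_nose [([341.0, 210.0], 0.9, [537.1, 97.4])]
carrier_tail [([218.0, 325.0], 0.92, [548.9, -40.0])]
jar1 [([272.0, 240.0], 0.76, [502.4, 60.2])]
row [0.0011 0.     0.1321] [ 0.0006  0.0002 -0.0031] from [505.5  62.4 120. ] [179.9   0.  139.2] F [ 0.5  0.  -0.8] w 49.4 t 7.3
```

View pics/w3.png

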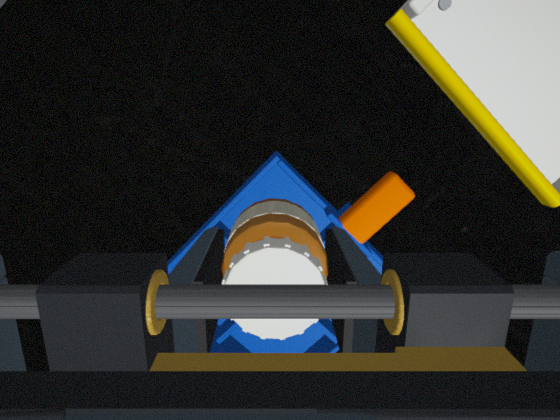

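Jar A hangs over the left front pocket; the carrier's front-left corner is at (277,152). I check that corner against the pose estimate.

```bash
python3 - <<'E'
from h import *
c=cam("wrist"); print(back(0,(277,152),28,c), "expect 467.5 95", proj(0,[[467.5,95,28]],c))
im=cv2.imread("pics/w3.png");hsv=cv2.cvtColor(im,cv2.COLOR_BGR2HSV);m=cv2.inRange(hsv,(8,180,150),(18,255,255));m[:, :330]=0;m[250:]=0
p=np.argwhere(m>0)[:,::-1]; w=np.array([back(0,q,45,c)[:2] for q in p],np.float32); print(cv2.minAreaRect(w))
E
```

```text
[472.94583376  92.15441431  28.        ] expect 467.5 95 [[274.86228884 142.73582526]]
((539.9157104492188, 118.30896759033203), (21.05068588256836, 45.46285629272461), 4.548158168792725)
```

```bash
python3 -m jog '-.008 .002 .03 0 0 0;-.008 .002 .06 0 0 0;-.008 .002 .09 0 0 0;-.008 .002 .11 0 0 0;-.008 .002 .122 0 0 0;-.008 .002 .13 0 0 0;-.008 .002 .13 0 0 0;-.008 .002 .13 0 0 0'; python3 - <<'E'
from h import *
im=save("side","s1"); cv2.imwrite("pics/s1c.png",cv2.resize(im[120:230,220:340,::-1],None,fx=5,fy=5,interpolation=2)); go([509,60,54])
E
```

```text
time_s: 7.97
ee_pos: [510.1, 60.6, 63.1]
ee_rot: [179.7, 0.2, 139.3]
force: [-17.6, -3.7, 57.9]
gripper_width: 49.2
row [ 0.0009 -0.0025  0.0183] [0. 0. 0.] from [510.1  60.6  63.2] [179.7   0.2 139.3] F [-17.9  -4.   57.9] w 49.3 t 8.0167
```

View pics/s1c.png

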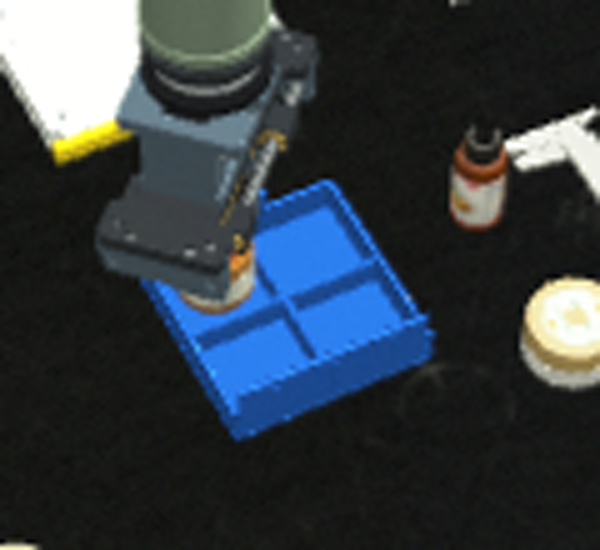

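The jar is resting on something (58 N, z = 63). The arm was probably still settling when I took the last measurement. I'll lift, settle and re-measure.

```bash
python3 -m jog '0 0 -.03 0 0 0;0 0 -.07 0 0 0;0 0 -.1 0 0 0;0 0 -.1 0 0 0;0 0 -.1 0 0 0;0 0 -.1 0 0 0;0 0 -.1 0 0 0;0 0 -.1 0 0 0'; python3 - <<'E'
from h import *
c=cam("wrist"); im=save("wrist","w4"); c2=cam("wrist"); print(abs(c[2]-c2[2]).max())
cv2.imwrite("pics/w4c.png",cv2.resize(im[130:400,130:430,::-1],None,fx=2.2,fy=2.2,interpolation=2))
import pickle; pickle.dump(c,open("c4.pkl","wb"))
go([509,60,54])
E
```

```text
time_s: 8.68
ee_pos: [509.1, 60.5, 111.9]
ee_rot: [179.8, 0.1, 139.3]
force: [-0.0, 0.1, -1.7]
gripper_width: 49.6
0.13158015974039472
row [-1.000e-04 -1.500e-03  1.161e-01] [0. 0. 0.] from [509.2  60.5 112.1] [1.798e+02 1.000e-01 1.393e+02] F [ 0.2  0.5 -2.1] w 49.6 t 8.7333
```

View pics/w4c.png

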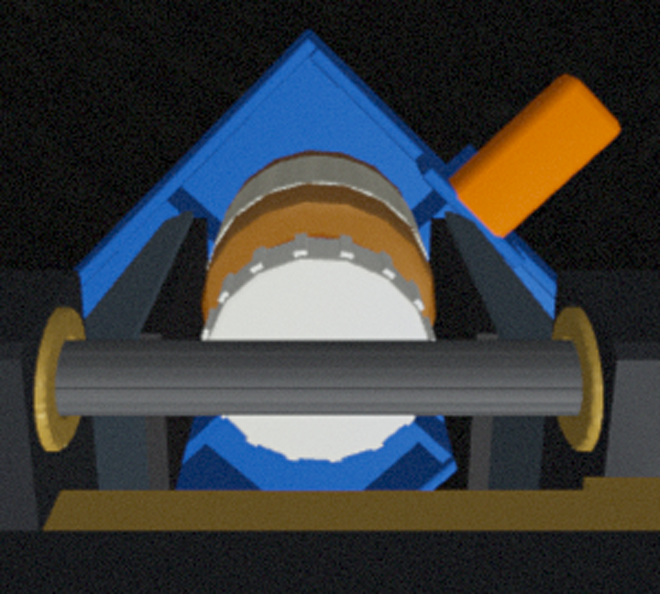

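```bash
python3 - <<'E'
from h import *
import pickle; c=pickle.load(open("c4.pkl","rb"))
b=lambda u,v,z: np.round(back(0,(130+u/2.2,130+v/2.2),z,c),1)
print("outer corner",b(307,30,28)," divL",b(180,192,25),"divF",b(437,205,25),"tongue end",b(566,74,45),b(620,127,45), "wall low L",b(80,272,28),"low R",b(556,275,28))
print("model",proj(0,[[467.5,95,28]],c))
# fit pose from these
from scipy.optimize import least_squares
M=np.array([[68,68,28],[113,11,45],[113,-11,45],[0,64,25],[64,0,25]]); P=np.array([[307,30],[566,74],[620,127],[180,192],[437,205]])/2.2+130
def f(x,s=slice(None)):
    a=x[2];W=M.copy().astype(float);W[:,0]=x[0]+M[:,0]*np.cos(a)-M[:,1]*np.sin(a);W[:,1]=x[1]+M[:,0]*np.sin(a)+M[:,1]*np.cos(a)
    return (proj(0,W,c)-P)[s].ravel()
for s in(slice(None),slice(0,3)):
    r=least_squares(f,[541,31,1.65],args=(s,)); print(r.x[:2],np.degrees(r.x[2]),np.round(r.fun,1))
    x=r.x;a=x[2]; print("FL",x[0]+33*(np.cos(a)-np.sin(a)),x[1]+33*(np.sin(a)+np.cos(a)))
# jar bottom lower edge: visible ellipse apex crop (312,153)
print("jar far bottom edge",b(312,153,112-49))
E
```

```text
outer corner [468.9  90.8  28. ]  divL [480.9  29.3  25. ] divF [535.2  85.9  25. ] tongue end [521.7 137.   45. ] [543.2 139.6  45. ] wall low L [479.2 -10.8  28. ] low R [576.1 100.   28. ]
model [[273.18936392 137.43686647]]
[540.94396569  26.52954378] 93.68678544652609 [ -1.1   0.5   3.2  -0.5   2.    1.4 -11.4   2.3   6.7  -2.3]
FL 505.89028906020974 57.3392785219722
[539.82437551  25.91902076] 93.45874308370547 [-2.4 -0.2  1.8 -0.8  0.5  1.2]
FL 504.89360172521555 56.86802789104961
jar far bottom edge [490.4  74.3  63. ]
```

```bash
python3 -m jog '.005 -.0074 0 0 0 0;.005 -.0074 .03 0 0 0;.005 -.0074 .06 0 0 0;.005 -.0074 .08 0 0 0;.005 -.0074 .09 0 0 0;.005 -.0074 .098 0 0 0;.005 -.0074 .104 0 0 0;.005 -.0074 .108 0 0 0;.005 -.0074 .108 0 0 0'
```

```text
time_s: 9.48
ee_pos: [505.0, 59.2, 58.0]
ee_rot: [179.8, 0.1, 139.3]
force: [-1.0, -1.1, -1.4]
gripper_width: 49.3
```

```bash
python3 -m jog '0 0 .004 0 0 0;0 0 .008 0 0 0;0 0 .009 0 0 0;0 0 .009 0 0 0'; python3 -m jog '0 0 0 0 0 0;0 0 0 0 0 0;0 0 0 0 0 0;0 0 0 0 0 0;0 0 -.02 0 0 0;0 0 -.06 0 0 0;0 0 -.10 0 0 0;0 0 -.10 0 0 0;0 0 -.10 0 0 0' .5; python3 -m jog '0 0 0 0 0 0;0 0 0 0 0 0;0 0 0 0 0 0;0 0 0 0 0 0;0 0 0 0 0 0;0 0 0 0 0 0;0 0 0 0 0 0;0 0 0 0 0 0;0 0 0 0 0 0;0 0 0 0 0 0;0 0 0 0 0 0' -1 20
```

```text
time_s: 9.82
ee_pos: [505.2, 59.1, 54.5]
ee_rot: [179.8, 0.2, 139.3]
force: [-2.8, -1.4, 7.2]
gripper_width: 49.3
time_s: 10.57
ee_pos: [506.1, 59.5, 105.9]
ee_rot: [179.6, 0.3, 139.3]
force: [-0.8, -0.4, 0.6]
gripper_width: 68.4
time_s: 11.48
ee_pos: [506.2, 59.5, 105.9]
ee_rot: [179.6, 0.3, 139.3]
force: [-0.2, -0.4, -0.4]
gripper_width: 0.9
```

Jar A is seated (7 N contact at z = 54.5). Press its cap down.

```bash
python3 -m jog '0 0 .016 0 0 0;0 0 .024 0 0 0;0 0 .03 0 0 0;0 0 .036 0 0 0;0 0 .04 0 0 0;0 0 .043 0 0 0;0 0 .046 0 0 0;0 0 .047 0 0 0;0 0 .047 0 0 0;0 0 .047 0 0 0'; python3 -m jog '0 0 -.03 0 0 0;0 0 -.07 0 0 0;0 0 -.12 0 0 0;0 0 -.12 0 0 0;0 0 -.12 0 0 0' 1; python3 - <<'E'
from h import *
go([519.5,-239,150],rpy=[180,0,139.3])
E
```

```text
time_s: 12.32
ee_pos: [506.0, 59.4, 85.0]
ee_rot: [179.6, 0.3, 139.3]
force: [-7.2, -1.3, 24.5]
gripper_width: 0.5
time_s: 12.73
ee_pos: [506.1, 59.4, 145.8]
ee_rot: [179.5, 0.4, 139.3]
force: [-1.1, 0.4, -0.5]
gripper_width: 30.8
row [-0.4097 -0.4348 -0.0092] [ 0.0052  0.0043 -0.0002] from [506.1  59.4 145.8] [179.5   0.4 139.3] F [-1.1  0.4 -0.5] w 30.8 t 12.7333
```

```bash
python3 -m jog '-.06 -.065 -.04 0 0 0;-.12 -.13 -.08 0 0 0;-.18 -.19 -.12 0 0 0;-.24 -.255 -.15 0 0 0;-.30 -.32 -.17 .005 .004 0;-.35 -.375 -.17 .005 .004 0;-.38 -.41 -.17 .005 .004 0;-.41 -.435 -.17 .005 .004 0;-.41 -.435 -.17 .005 .004 0;-.41 -.435 -.17 .005 .004 0;-.41 -.435 -.17 .005 .004 0;-.41 -.435 -.17 .005 .004 0;-.41 -.435 -.17 .005 .004 0'  1; python3 - <<'E'
from h import *
c=cam("wrist"); im=save("wrist","w5")
print([(np.round(d["location"]).tolist(),round(d["confidence"],2),np.round(back(0,d["location"],0,c),1).tolist()[:2]) for d in tip_of("jar1","wrist")[:5]])
g=cv2.inRange(im,(215,215,215),(255,255,255)); n,l,s,ce=cv2.connectedComponentsWithStats(g)
for k in range(1,n):
    if s[k,4]>300: print(s[k],np.round(back(0,ce[k],62,c),1))
go([519.5,-239,49],rpy=[180,0,139.3])
E
```

```text
time_s: 13.82
ee_pos: [518.6, -238.0, 230.0]
ee_rot: [180.0, -0.0, 139.4]
force: [0.1, -1.2, 0.3]
gripper_width: 91.6
[([274.0, 177.0], 0.78, [517.3, -238.5]), ([181.0, 249.0], 0.68, [511.4, -368.3])]
[ 249  170   50   50 1822] [ 520.3 -240.6   62. ]
[ 504  178   56   59 2584] [679.6 -71.9  62. ]
[ 183  319  119   52 2248] [ 608.4 -364.1   62. ]
row [-2.100e-03 -3.000e-04  3.628e-01] [0.0002 0.0001 0.0007] from [ 518.7 -238.3  230.4] [180.    0.  139.4] F [-0.  -0.6 -0.3] w 91.5 t 13.9167
```

```bash
python3 -m jog '-.001 0 .08 0 0 0;-.001 0 .16 0 0 0;-.001 0 .24 0 0 0;-.001 0 .30 0 0 0;-.001 0 .33 0 0 0;-.001 0 .35 0 0 0;-.001 0 .362 0 0 0;-.001 0 .362 0 0 0;-.001 0 .362 0 0 0' 1; python3 -m jog '0 0 0 0 0 0;0 0 0 0 0 0;0 0 0 0 0 0;0 0 0 0 0 0;0 0 0 0 0 0;0 0 0 0 0 0;0 0 0 0 0 0;0 0 0 0 0 0;0 0 0 0 0 0' -1 20;  python3 - <<'E'
from h import *
go([570.6,63.6,149],rpy=[180,0,139.3])
E
```

```text
time_s: 14.67
ee_pos: [520.0, -238.7, 50.3]
ee_rot: [180.0, 0.1, 139.4]
force: [-0.2, -0.2, 0.7]
gripper_width: 91.2
time_s: 15.42
ee_pos: [520.0, -238.8, 50.4]
ee_rot: [180.0, 0.1, 139.4]
force: [-0.2, 0.1, 0.5]
gripper_width: 49.4
row [ 0.3164  0.5252 -0.1974] [0.0005 0.0013 0.001 ] from [ 520.  -238.8   50.4] [1.800e+02 1.000e-01 1.394e+02] F [-0.2  0.1  0.5] w 49.4 t 15.4167
```

```bash
python3 -m jog '0 0 -.07 0 0 0;0 0 -.14 0 0 0;0 0 -.20 0 0 0;.04 .07 -.20 0 0 0;.08 .14 -.20 0 0 0;.12 .21 -.20 0 0 0;.16 .28 -.20 0 0 0;.21 .35 -.20 0 0 0;.25 .42 -.20 0 0 0;.285 .475 -.20 0 0 0;.305 .51 -.20 0 0 0;.316 .525 -.20 0 0 0;.316 .525 -.16 0 0 0;.316 .525 -.13 0 0 0;.316 .525 -.12 0 0 0;.316 .525 -.12 0 0 0;.316 .525 -.12 0 0 0;.316 .525 -.12 0 0 0;.316 .525 -.12 0 0 0;.316 .525 -.12 0 0 0'; python3 - <<'E'
from h import *
import pickle
c=cam("wrist"); im=save("wrist","w6"); pickle.dump(c,open("c6.pkl","wb"))
cv2.imwrite("pics/w6c.png",cv2.resize(im[80:400,100:500,::-1],None,fx=1.8,fy=1.8,interpolation=2))
go([570.6,63.6,55.4],rpy=[180,0,139.3])
E
```

```text
time_s: 17.08
ee_pos: [571.3, 63.2, 111.2]
ee_rot: [179.9, 0.2, 139.4]
force: [-0.1, -0.4, -1.0]
gripper_width: 49.6
row [ 0.0017 -0.0004  0.1113] [0.0011 0.002  0.0008] from [571.2  63.3 111. ] [179.9   0.2 139.4] F [-0.4  1.  -0.6] w 49.5 t 17.1333
```

View pics/w6c.png

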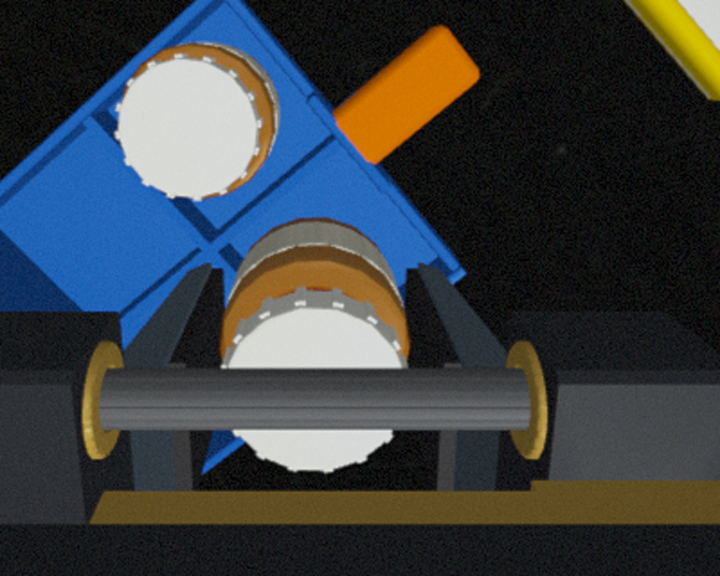

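Jar A sits well in its pocket with the cap home, and jar B hangs over the right front pocket. The crossing at crop (210,248), corner (464,272) and tongue tip (442,27)/(479,73) give the pose fit.

```bash
python3 - <<'E'
from h import *
import pickle; c=pickle.load(open("c6.pkl","rb"))
from scipy.optimize import least_squares
M=np.array([[0,0,25],[68,-68,28],[113,11,45],[113,-11,45.]]); P=np.array([[210,248],[464,272],[439,26],[480,74]])/1.8+[100,80]
def f(x):
    a=x[2];W=M.copy();W[:,0]=x[0]+M[:,0]*np.cos(a)-M[:,1]*np.sin(a);W[:,1]=x[1]+M[:,0]*np.sin(a)+M[:,1]*np.cos(a)
    return (proj(0,W,c)-P).ravel()
r=least_squares(f,[541,31,1.65]);x=r.x;a=x[2];print(x[:2],np.degrees(a),np.round(r.fun,1))
for n,i,j in(("FL",1,1),("FR",1,-1),("RL",-1,1),("RR",-1,-1)): print(n,x[0]+33*(i*np.cos(a)-j*np.sin(a)),x[1]+33*(i*np.sin(a)+j*np.cos(a)))
q=back(0,np.array([315,218])/1.8+[100,80],61,c); print("jar centre seen",q+25*np.array([np.cos(np.radians(-40.6)),np.sin(np.radians(-40.6)),0]))
E
```

```text
[545.61131758  32.0509372 ] 89.83108373610762 [-2.2  2.2  0.3  1.1  0.4 -3.2  1.2  0.9]
FL 512.7087496289461 65.14808242737993
FR 578.7084628077156 64.95350514154762
RL 512.5141723431137 -0.8516307513895356
RR 578.5138855218833 -1.0462080372218523
jar centre seen [573.64643979  61.09257723  61.        ]
```

```bash
python3 - <<'E'
from h import *
import pickle; c=pickle.load(open("c6.pkl","rb"))
b=lambda u,v,z: back(0,np.array([u,v])/1.8+[100,80],z,c)
an=lambda p,q: np.degrees(np.arctan2(*(q-p)[[1,0]]))
print("divider x",an(b(210,248,25),b(335,140,25)), b(210,248,25),b(335,140,25))
print("divider y +90", an(b(210,248,25),b(92,118,25))-90, b(92,118,25))
print("front edge", an(b(464,272,28),b(230,0,28))-90, b(464,272,28))
print("tongue L edge",an(b(336,118,45),b(439,26,45)),"R",an(b(374,163,45),b(480,74,45)), b(439,26,45),b(480,74,45))
print("lip edge",an(b(714,100,10),b(628,0,10))-90)
E
```

```text
divider x 90.50509820902496 [545.44051999  34.18242965  25.        ] [544.90244435  95.21742072  25.        ]
divider y +90 88.88485242540588 [483.43754404  35.38934578  25.        ]
front edge -269.4471763446927 [613.02691509 100.15411978  28.        ]
tongue L edge 91.21452706615582 R 90.33708733110883 [536.15736982 143.87508382  45.        ] [556.09923955 144.83162905  45.        ]
lip edge -264.573588879868
```

The carrier has turned to about 90.3° from the earlier contact. Correcting the placement by (+4.8, +4) mm.

```bash
python3 -m jog '-.002 .0123 0 0 0 0;-.002 .0123 .03 0 0 0;-.002 .0123 .06 0 0 0;-.002 .0123 .08 0 0 0;-.002 .0123 .09 0 0 0;-.002 .0123 .098 0 0 0;-.002 .0123 .102 0 0 0;-.002 .0123 .102 0 0 0'
```

```text
time_s: 17.8
ee_pos: [576.3, 67.2, 60.0]
ee_rot: [179.9, 0.2, 139.4]
force: [-0.6, 0.9, -1.6]
gripper_width: 49.5
```

```bash
python3 -m jog '0 0 .005 0 0 0;0 0 .009 0 0 0;0 0 .010 0 0 0;0 0 .010 0 0 0'; python3 -m jog '0 0 0 0 0 0;0 0 0 0 0 0;0 0 0 0 0 0;0 0 0 0 0 0;0 0 -.02 0 0 0;0 0 -.06 0 0 0;0 0 -.10 0 0 0;0 0 -.10 0 0 0;0 0 -.10 0 0 0' .5; python3 -m jog '0 0 0 0 0 0;0 0 0 0 0 0;0 0 0 0 0 0;0 0 0 0 0 0;0 0 0 0 0 0;0 0 0 0 0 0;0 0 0 0 0 0;0 0 0 0 0 0;0 0 0 0 0 0;0 0 0 0 0 0;0 0 0 0 0 0' -1 20
```

```text
time_s: 18.13
ee_pos: [576.7, 67.3, 55.5]
ee_rot: [179.9, 0.2, 139.4]
force: [-0.1, 0.3, 1.1]
gripper_width: 49.2
time_s: 18.88
ee_pos: [577.3, 67.4, 107.0]
ee_rot: [179.7, 0.3, 139.4]
force: [-1.2, 0.2, -0.5]
gripper_width: 68.7
time_s: 19.8
ee_pos: [577.2, 67.4, 107.0]
ee_rot: [179.7, 0.3, 139.4]
force: [-0.6, 0.1, 0.6]
gripper_width: 0.3
```

```bash
python3 -m jog '0 0 .016 0 0 0;0 0 .024 0 0 0;0 0 .03 0 0 0;0 0 .036 0 0 0;0 0 .04 0 0 0;0 0 .043 0 0 0;0 0 .046 0 0 0;0 0 .049 0 0 0;0 0 .049 0 0 0;0 0 .049 0 0 0'; python3 -m jog '0 0 -.03 0 0 0;0 0 -.07 0 0 0;0 0 -.12 0 0 0;0 0 -.12 0 0 0;0 0 -.12 0 0 0' 1; python3 - <<'E'
from h import *
go([512,-340,230],rpy=[180,0,90.3])
E
```

```text
time_s: 20.63
ee_pos: [576.9, 67.3, 85.1]
ee_rot: [179.7, 0.3, 139.4]
force: [-5.9, -0.4, 18.0]
gripper_width: 0.1
time_s: 21.05
ee_pos: [577.2, 67.4, 146.1]
ee_rot: [179.6, 0.4, 139.4]
force: [-0.6, -0.2, -0.5]
gripper_width: 31.2
row [-0.433  -0.7022 -0.1692] [0.0061 0.0028 0.5452] from [577.2  67.4 146.1] [179.6   0.4 139.4] F [-0.6 -0.2 -0.5] w 31.2 t 21.05
```

```bash
python3 -m jog '-.043 -.07 -.05 0 0 .05;-.086 -.14 -.10 0 0 .1;-.13 -.21 -.15 0 0 .16;-.173 -.28 -.17 0 0 .22;-.217 -.35 -.17 0 0 .29;-.26 -.42 -.17 0 0 .36;-.3 -.49 -.17 0 0 .42;-.34 -.56 -.17 0 0 .48;-.38 -.62 -.17 0 0 .54;-.41 -.67 -.17 .004 0 .545;-.433 -.702 -.17 .004 0 .545;-.433 -.702 -.17 .004 0 .545;-.433 -.702 -.17 .004 0 .545;-.433 -.702 -.17 .004 0 .545;-.433 -.702 -.17 .004 0 .545;-.433 -.702 -.17 .004 0 .545;-.433 -.702 -.17 .004 0 .545' 1; python3 - <<'E'
from h import *
c=cam("wrist"); im=save("wrist","w7")
print([(np.round(d["location"]).tolist(),round(d["confidence"],2),np.round(back(0,d["location"],0,c),1).tolist()[:2]) for d in tip_of("jar1","wrist")[:5]])
g=cv2.inRange(im,(215,215,215),(255,255,255)); n,l,s,ce=cv2.connectedComponentsWithStats(g)
for k in range(1,n):
    if s[k,4]>300: print(s[k],np.round(back(0,ce[k],62,c),1))
go([514,-370,49],rpy=[180,0,90.3])
E
```

```text
time_s: 22.47
ee_pos: [512.4, -338.8, 230.5]
ee_rot: [179.7, 0.1, 90.4]
force: [0.0, 0.3, -0.2]
gripper_width: 91.4
[([271.0, 206.0], 0.59, [510.4, -369.7])]
[506 145  54 108 585] [ 745.4 -345.6   62. ]
[ 517  167   43   86 1904] [ 759.6 -367.4   62. ]
[ 372  183   88   66 1731] [ 646.  -357.9   62. ]
[ 249  200   48   48 1704] [ 512.1 -369.7   62. ]
[327 215  45  22 335] [ 581.9 -371.2   62. ]
[336 238  31  37 502] [ 585.8 -398.6   62. ]
row [-0.0607  0.0012  0.3633] [0.0032 0.0017 0.0009] from [ 512.3 -339.2  230.6] [179.7   0.2  90.4] F [-0.6  0.1  0.5] w 90.9 t 22.5667
```

```bash
python3 -m jog '-.0607 0 .06 0 0 0;-.0607 0 .12 .003 0 0;-.0607 0 .18 .003 0 0;-.0607 0 .24 .003 0 0;-.0607 0 .30 .003 0 0;-.0607 0 .33 .003 0 0;-.0607 0 .35 .003 0 0;-.0607 0 .363 .003 0 0;-.0607 0 .363 .003 0 0;-.0607 0 .363 .003 0 0' .6; python3 -m jog '0 0 0 0 0 0;0 0 0 0 0 0;0 0 0 0 0 0;0 0 0 0 0 0;0 0 0 0 0 0;0 0 0 0 0 0;0 0 0 0 0 0;0 0 0 0 0 0;0 0 0 0 0 0' -1 20;  python3 - <<'E'
from h import *
go([510.1,0.8,149],rpy=[180,0,90.3])
E
```

```text
time_s: 23.4
ee_pos: [514.1, -370.3, 50.1]
ee_rot: [179.9, 0.2, 90.4]
force: [-0.2, -0.8, -0.4]
gripper_width: 73.5
time_s: 24.15
ee_pos: [514.1, -370.5, 50.9]
ee_rot: [179.9, 0.2, 90.4]
force: [-1.9, -0.1, 5.0]
gripper_width: 49.4
row [ 0.7418 -0.0025 -0.1994] [0.0013 0.0027 0.0011] from [ 514.1 -370.5   50.9] [179.9   0.2  90.4] F [-1.9 -0.1  5. ] w 49.4 t 24.15
```

```bash
python3 -m jog '0 0 -.07 0 0 0;0 0 -.14 0 0 0;.04 0 -.20 0 0 0;.12 0 -.20 0 0 0;.20 0 -.20 0 0 0;.28 0 -.20 0 0 0;.36 0 -.20 0 0 0;.44 0 -.20 0 0 0;.52 0 -.20 0 0 0;.60 0 -.20 0 0 0;.66 0 -.20 0 0 0;.71 -.0025 -.20 0 0 0;.742 -.0025 -.20 0 0 0;.742 -.0025 -.16 0 0 0;.742 -.0025 -.13 0 0 0;.742 -.0025 -.13 0 0 0;.742 -.0025 -.13 0 0 0;.742 -.0025 -.13 0 0 0;.742 -.0025 -.13 0 0 0;.742 -.0025 -.13 0 0 0'; python3 - <<'E'
from h import *
import pickle
c=cam("wrist"); im=save("wrist","w8"); pickle.dump(c,open("c8.pkl","wb"))
cv2.imwrite("pics/w8c.png",cv2.resize(im[60:400,100:520,::-1],None,fx=1.7,fy=1.7,interpolation=2))
go([510.1,0.8,55.9],rpy=[180,0,90.3])
E
```

```text
time_s: 25.82
ee_pos: [510.8, 0.5, 115.1]
ee_rot: [179.8, 0.2, 90.4]
force: [-0.0, 0.3, -1.2]
gripper_width: 49.6
row [ 0.0011 -0.0016  0.1183] [0.0023 0.0027 0.0008] from [5.107e+02 5.000e-01 1.151e+02] [179.8   0.2  90.4] F [ 0.3 -0.2 -1.5] w 49.3 t 25.8667
```

View pics/w8c.png

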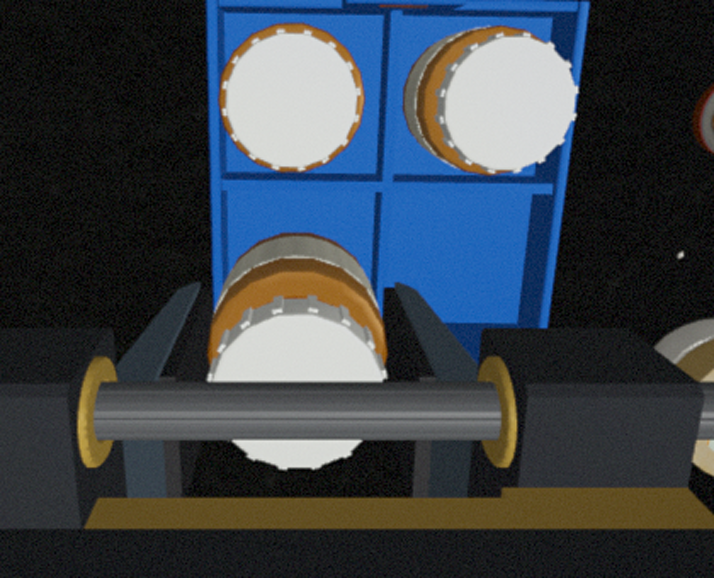

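Both front jars are seated with their caps down, and jar C is over the rear-left pocket. The crossing is at crop (380,187).

```bash
python3 - <<'E'
from h import *
import pickle; c=pickle.load(open("c8.pkl","rb"))
b=lambda u,v,z: back(0,np.array([u,v])/1.7+[100,60],z,c)
x=b(382,187,25);e=b(390,12,25);l=b(217,187,28); print(x,e,l,"yaw",np.degrees(np.arctan2(e[1]-x[1],e[0]-x[0])))
q=b(296,234,115.1-50.9); print("jar centre seen",q-[0,25,0])
print("FL cap",b(291,97,63),"FR cap",b(508,100,63))
E
```

```text
[544.08675767  32.75365238  25.        ] [544.1459096   96.12565967  25.        ] [480.89647975  32.87051866  28.        ] yaw 89.94651968558895
jar centre seen [510.8580175   -1.07637235  64.2       ]
FL cap [508.98912921  67.65698998  63.        ] FR cap [576.76991256  67.23691119  63.        ]
```

```bash
python3 -m jog '.002 0 0 0 0 0;.002 0 .04 0 0 0;.002 0 .07 0 0 0;.002 0 .09 0 0 0;.002 0 .1 0 0 0;.002 0 .107 0 0 0;.002 0 .112 0 0 0;.002 0 .116 0 0 0;.002 0 .117 0 0 0;.002 0 .117 0 0 0'; python3 -m jog '0 0 0 0 0 0;0 0 0 0 0 0;0 0 0 0 0 0;0 0 0 0 0 0;0 0 -.02 0 0 0;0 0 -.06 0 0 0;0 0 -.10 0 0 0;0 0 -.10 0 0 0;0 0 -.10 0 0 0' .35; python3 -m jog '0 0 0 0 0 0;0 0 0 0 0 0;0 0 0 0 0 0;0 0 0 0 0 0;0 0 0 0 0 0;0 0 0 0 0 0;0 0 0 0 0 0;0 0 0 0 0 0;0 0 0 0 0 0;0 0 0 0 0 0;0 0 0 0 0 0' -1 20; python3 -c "
from h import *
go([510.1,0.8,83])"
```

```text
time_s: 26.7
ee_pos: [511.1, 1.2, 56.8]
ee_rot: [179.8, 0.2, 90.4]
force: [0.1, -0.3, -0.8]
gripper_width: 49.3
time_s: 27.45
ee_pos: [511.8, 1.4, 108.3]
ee_rot: [179.6, 0.2, 90.4]
force: [-1.2, 0.3, -0.5]
gripper_width: 61.3
time_s: 28.37
ee_pos: [511.8, 1.5, 108.3]
ee_rot: [179.6, 0.2, 90.4]
force: [0.1, -0.9, -0.8]
gripper_width: 0.6
row [-0.0011 -0.0037  0.0506] [0. 0. 0.] from [511.8   1.5 108.3] [179.6   0.2  90.4] F [ 0.1 -0.9 -0.8] w 0.6 t 28.3667
```

```bash
python3 -m jog '0 0 .016 0 0 0;0 0 .024 0 0 0;0 0 .03 0 0 0;0 0 .036 0 0 0;0 0 .04 0 0 0;0 0 .044 0 0 0;0 0 .047 0 0 0;0 0 .05 0 0 0;0 0 .051 0 0 0;0 0 .051 0 0 0'; python3 -m jog '0 0 -.03 0 0 0;.04 0 -.1 0 0 0;.08 .03 -.18 0 0 0;.12 .06 -.22 0 0 0;.15 .06 -.22 0 0 0;.17 .06 -.22 0 0 0;.17 .06 -.22 0 0 0;.17 .06 -.22 0 0 0;.17 .06 -.22 0 0 0;.17 .06 -.22 0 0 0' .1; python3 - <<'E'
from h import *
import pickle
c=cam("wrist"); im=save("wrist","w9"); pickle.dump(c,open("c9.pkl","wb"))
hsv=cv2.cvtColor(im,cv2.COLOR_RGB2HSV)
for nm,lo,hi,z in(("lip",(22,150,120),(35,255,255),14),("tongue",(8,190,190),(19,255,255),45)):
    m=cv2.inRange(hsv,lo,hi); n,l,s,_=cv2.connectedComponentsWithStats(m); k=1+np.argmax(s[1:,4]); print(s[k])
    w=np.array([back(0,q,z,c)[:2] for q in np.argwhere(l==k)[:,::-1]],np.float32); print(nm,cv2.minAreaRect(w))
go([542,128,42],rpy=[180,0,90.3])
E
```

```text
time_s: 29.2
ee_pos: [511.5, 1.4, 85.1]
ee_rot: [179.6, 0.2, 90.4]
force: [-6.7, -0.2, 20.8]
gripper_width: 0.6
time_s: 30.03
ee_pos: [539.4, 86.1, 194.0]
ee_rot: [179.7, 0.3, 90.3]
force: [-0.3, -0.8, 0.2]
gripper_width: 50.2
[ 170   25  214   32 2698]
lip ((541.29931640625, 209.07394409179688), (175.6127471923828, 10.562762260437012), 5.15504264831543)
[ 271  124   25   55 1300]
tongue ((547.48193359375, 122.68357849121094), (43.76123046875, 19.2972469329834), 89.05562591552734)
row [0.085  0.0035 0.3041] [0.0036 0.003  0.0001] from [539.6  86.2 194.2] [179.7   0.3  90.3] F [ 0.2 -0.2  0.2] w 50.4 t 30.0833
```

View pics/w9.png

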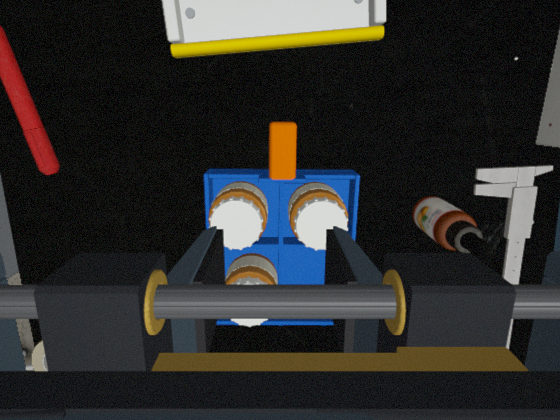

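All three jars stand in their pockets with caps home. The tongue is at px (283,150) and the lip runs from (172,49) to (384,32). Next I grip the tongue.

```bash
python3 -m jog '.081 .013 .07 0 0 0;.081 .013 .14 .003 .003 0;.081 .013 .20 .003 .003 0;.081 .013 .25 .003 .003 0;.081 .013 .28 .003 .003 0;.081 .013 .30 .003 .003 0;.081 .013 .304 .003 .003 0;.081 .013 .304 .003 .003 0;.081 .013 .304 .003 .003 0' .1; python3 -m jog '0 0 0 0 0 0;0 0 0 0 0 0;0 0 0 0 0 0;0 0 0 0 0 0;0 0 0 0 0 0;0 0 0 0 0 0;0 0 0 0 0 0' -1 40;  python3 - <<'E'
from h import *
d=np.array([-.0924,.9957,0]); S=np.array([534.7,287,0])
go(S-75*d+[0,0,42],rpy=[180,0,95.3]); go(S-18*d+[0,0,68],rpy=[180,0,95.3])
E
```

```text
time_s: 30.83
ee_pos: [547.6, 125.9, 43.1]
ee_rot: [179.8, -0.0, 90.3]
force: [-0.5, 0.1, -0.2]
gripper_width: 50.1
time_s: 31.42
ee_pos: [547.1, 125.9, 43.5]
ee_rot: [179.9, -0.0, 90.3]
force: [-3.8, 0.3, 6.3]
gripper_width: 21.8
row [ 0.1728 -0.0102  0.003 ] [ 0.0013 -0.0002 -0.0559] from [547.1 125.9  43.5] [179.9  -0.   90.3] F [-3.8  0.3  6.3] w 21.8 t 31.4167
row [ 0.2864 -0.0201 -0.049 ] [ 0.0013 -0.0002 -0.0559] from [547.1 125.9  43.5] [179.9  -0.   90.3] F [-3.8  0.3  6.3] w 21.8 t 31.4167
```

```bash
python3 -m jog '.01 0 0 0 0 -.004;.025 -.001 0 0 0 -.01;.04 -.002 0 0 0 -.015;.055 -.003 0 0 0 -.02;.07 -.004 0 0 0 -.025;.085 -.005 0 0 0 -.03;.1 -.006 0 0 0 -.035;.115 -.007 0 0 0 -.04;.13 -.008 0 0 0 -.046;.145 -.009 0 0 0 -.052;.16 -.01 0 0 0 -.056;.17 -.01 0 0 0 -.056;.173 -.01 0 0 0 -.056;.173 -.01 0 0 0 -.056'; python3 - <<'E'
from h import *
c=cam("wrist"); im=save("wrist","w10"); t=save("top","t10"); s=save("side","s10")
cv2.imwrite("pics/j10.png",cv2.resize(np.hstack([im[:,:,::-1],cv2.resize(s[60:270,180:460,::-1],(560,420))]),(800,300)))
d=np.array([-.0924,.9957,0]); S=np.array([534.7,287,0])
for q,z in(("carrier_tail",0),("carrier_nose",0),("dock_lip",14)): print(q,[(round(x["confidence"],2),np.round(back("side",x["location"],z),1)[:2]) for x in tip_of(q,"side")[:2]],[(round(x["confidence"],2),np.round(back("top",x["location"],z),1)[:2]) for x in tip_of(q,"top")[:2]])
go(S-75*d+[0,0,70],rpy=[180,0,95.3]); go(S-18*d+[0,0,70],rpy=[180,0,95.3])
E
```

```text
time_s: 32.58
ee_pos: [541.6, 213.5, 43.5]
ee_rot: [179.9, -0.1, 95.3]
force: [-0.2, 0.8, 1.8]
gripper_width: 21.8
carrier_tail [(0.67, array([552.7,  48.1]))] [(0.59, array([550.4,  61.5])), (0.38, array([702.5, -65.4]))]
carrier_nose [(0.6, array([542.9, 198.4])), (0.26, array([698.6,  76.8]))] [(0.65, array([547.1, 182.6]))]
dock_lip [(0.61, array([543.9, 218.1]))] []
row [-0.0008 -0.0004 -0.053 ] [ 0.0015 -0.0007 -0.0002] from [541.9 212.8  43.5] [ 1.799e+02 -1.000e-01  9.530e+01] F [-0.8  3.5  0.8] w 21.8 t 33.0333
row [ 0.1132 -0.0005 -0.0529] [ 0.0015 -0.0007 -0.0002] from [541.9 212.8  43.5] [ 1.799e+02 -1.000e-01  9.530e+01] F [-0.8  3.5  0.8] w 21.8 t 33.0333
```

View pics/j10.png

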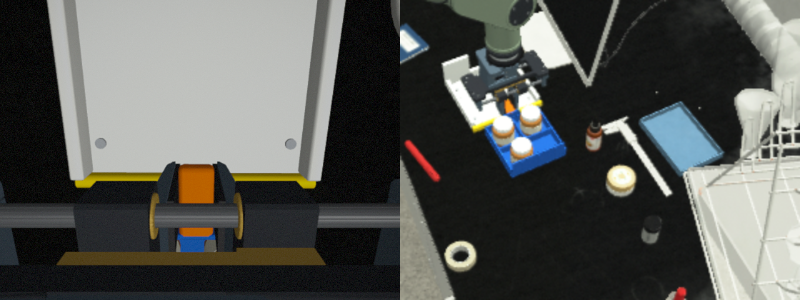

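The carrier is aligned with the dock and the tongue is centred over the lip. Next: raise the front, then move forward.

```bash
python3 -m jog '0 0 -.008 0 0 0;0 0 -.018 0 0 0;0 0 -.028 0 0 0;0 0 -.038 0 0 0;0 0 -.048 0 0 0;0 0 -.055 0 0 0;0 0 -.055 0 0 0;0 0 -.055 0 0 0'; python3 -m jog '.01 0 0 0 0 0;.02 0 0 0 0 0;.03 0 0 0 0 0;.04 0 0 0 0 0;.05 0 0 0 0 0;.06 0 0 0 0 0;.07 0 0 0 0 0;.08 0 0 0 0 0;.09 0 0 0 0 0;.1 0 0 0 0 0;.11 0 0 0 0 0;.113 0 0 0 0 0;.113 0 0 0 0 0;.113 0 0 0 0 0;.113 0 0 0 0 0'; python3 - <<'E'
from h import *
s=save("side","s11"); im=save("wrist","w11")
cv2.imwrite("pics/j11.png",cv2.resize(np.hstack([im[:,:,::-1],cv2.resize(s[75:225,200:400,::-1],(560,420))]),(800,300)))
E
```

```text
time_s: 33.7
ee_pos: [542.0, 213.1, 71.5]
ee_rot: [179.8, -0.1, 95.3]
force: [0.0, 1.4, -4.6]
gripper_width: 21.7
time_s: 34.95
ee_pos: [537.0, 269.7, 71.8]
ee_rot: [179.8, -0.2, 95.2]
force: [-0.1, 0.7, -4.8]
gripper_width: 21.5
```

View pics/j11.png

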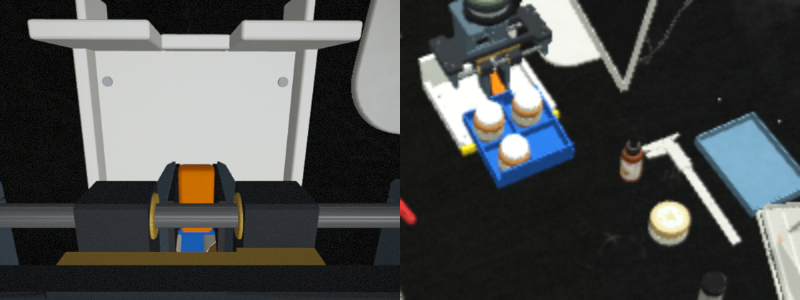

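Front over the lip, rear still on the bench, load 4.6 N. Lower onto the lip, release and rise.

```bash
python3 -m jog '0 0 .004 0 0 0;0 0 .008 0 0 0;0 0 .011 0 0 0;0 0 .013 0 0 0;0 0 .013 0 0 0;0 0 .013 0 0 0'; python3 -m jog '0 0 0 0 0 0;0 0 0 0 0 0;0 0 0 0 0 0;0 0 0 0 0 0;0 0 -.03 0 0 0;0 0 -.08 0 0 0;0 0 -.14 0 0 0;-.04 0 -.2 0 0 0;-.10 0 -.22 0 0 0;-.16 0 -.22 0 0 0;-.16 0 -.22 0 0 0;-.16 0 -.22 0 0 0' .1; python3 - <<'E'
from h import *
import pickle
c=cam("wrist"); im=save("wrist","w12"); pickle.dump(c,open("c12.pkl","wb"))
d=np.array([-.0924,.9957,0]); S=np.array([534.7,287,0])
for q in("carrier_nose","carrier_tail","carrier_tongue","dock_lip"): print(q,[(np.round(x["location"]),round(x["confidence"],2)) for x in tip_of(q,"wrist")[:2]],[(round(x["confidence"],2),np.round(back("side",x["location"],0),1)[:2]) for x in (grab_frame("side") is not None and tip_of(q,"side"))[:2]])
go(S-250*d+[0,0,150],rpy=[180,0,95.3]); go(S-250*d+[0,0,46],rpy=[180,0,95.3])
E
```

```text
time_s: 35.55
ee_pos: [537.6, 270.0, 67.4]
ee_rot: [179.7, -0.2, 95.2]
force: [-2.5, 2.6, 9.2]
gripper_width: 21.7
time_s: 36.55
ee_pos: [544.4, 188.6, 177.2]
ee_rot: [179.7, -0.2, 95.1]
force: [0.0, -0.4, -0.1]
gripper_width: 50.4
carrier_nose [] []
carrier_tail [(array([274., 260.]), 0.69), (array([273., 194.]), 0.27)] [(0.98, array([544.7, 121.8]))]
carrier_tongue [(array([276.,  88.]), 0.9), (array([310., 160.]), 0.51)] [(0.62, array([553.6, 327.8]))]
dock_lip [] []
row [-0.3053 -0.0011  0.0531] [ 0.0038 -0.0021 -0.0005] from [544.2 190.  177.1] [179.7  -0.2  95.3] F [ 0.5 -0.1  0.1] w 50.2 t 37.2
row [-0.306  -0.0024  0.2611] [ 0.0038 -0.0021 -0.0005] from [544.2 190.  177.1] [179.7  -0.2  95.3] F [ 0.5 -0.1  0.1] w 50.2 t 37.2
```

View pics/w12.png

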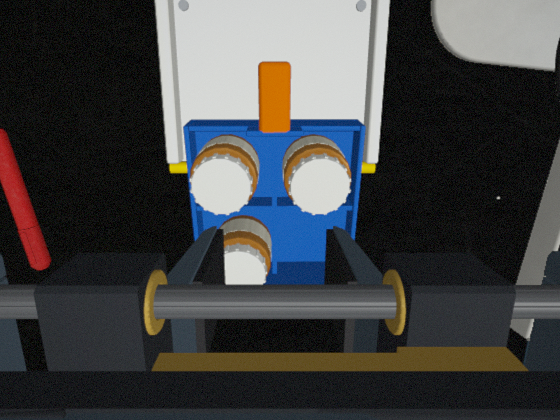

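The carrier lies on the lip, centred between the side walls. Now go behind it and down.

```bash
python3 -m jog '-.06 0 0 0 0 0;-.13 0 0 0 0 0;-.2 0 0 .004 -.002 0;-.26 0 .02 .004 -.002 0;-.306 -.002 .06 .004 -.002 0;-.306 -.002 .12 .004 -.002 0;-.306 -.002 .18 .004 -.002 0;-.306 -.002 .23 .004 -.002 0;-.306 -.002 .261 .004 -.002 0;-.306 -.002 .261 .004 -.002 0;-.306 -.002 .261 .004 -.002 0' .6; python3 -m jog '.03 0 0 0 0 0;.06 0 0 0 0 0;.08 0 0 0 0 0;.09 0 0 0 0 0;.1 0 0 0 0 0;.11 0 0 0 0 0;.12 0 0 0 0 0;.13 0 0 0 0 0;.14 0 0 0 0 0;.15 0 0 0 0 0;.16 0 0 0 0 0;.17 0 0 0 0 0;.17 0 0 0 0 0'; python3 - <<'E'
from h import *
s=save("side","s13"); im=save("wrist","w13")
cv2.imwrite("pics/j13.png",cv2.resize(np.hstack([im[:,:,::-1],cv2.resize(s[75:225,200:400,::-1],(560,420))]),(800,300)))
d=np.array([-.0924,.9957,0]); S=np.array([534.7,287,0]); p=np.array(state()["ee_pos"])-S; print("dock x",p@d,"y",p@np.array([-.9957,-.0924,0]))
go(S-82*d+[0,0,46],rpy=[180,0,95.3])
E
```

```text
time_s: 38.12
ee_pos: [557.8, 38.1, 45.7]
ee_rot: [-179.9, -0.0, 95.3]
force: [-0.0, -0.2, 0.4]
gripper_width: 73.2
time_s: 39.2
ee_pos: [550.5, 122.4, 46.2]
ee_rot: [-180.0, 0.0, 95.3]
force: [0.1, 0.4, -0.4]
gripper_width: 72.9
dock x -164.92910499552443 y -0.1353875202265762
row [ 0.1659 -0.0005 -0.0003] [-0.001  -0.0004 -0.0008] from [550.1 122.8  45.8] [-179.9   -0.    95.2] F [0.2 0.2 0.2] w 73.0 t 39.3
```

View pics/j13.png

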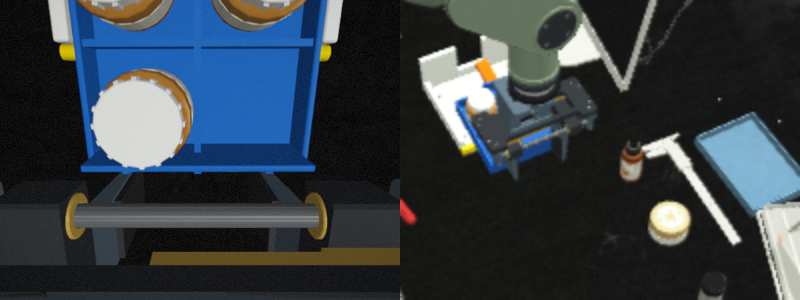

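Fingers are square on the push plate and the carrier is straight. Continue.

```bash
python3 -m jog '.01 0 0 0 0 0;.02 0 0 0 0 0;.03 0 0 0 0 0;.04 0 0 0 0 0;.05 0 0 0 0 0;.06 0 0 0 0 0;.07 0 0 0 0 0;.08 0 0 0 0 0;.09 0 0 0 0 0;.1 0 0 0 0 0;.11 0 0 0 0 0;.12 0 0 0 0 0;.13 0 0 0 0 0;.138 0 0 0 0 0'; python3 -m jog '.006 0 0 0 0 0;.012 0 0 0 0 0;.018 0 0 0 0 0;.023 0 0 0 0 0;.027 0 0 0 0 0;.027 0 0 0 0 0;.027 0 0 0 0 0'; python3 - <<'E'
from h import *
s=save("side","s14"); im=save("wrist","w14")
cv2.imwrite("pics/j14.png",cv2.resize(np.hstack([im[:,:,::-1],cv2.resize(s[75:225,200:400,::-1],(560,420))]),(800,300)))
d=np.array([-.0924,.9957,0]); S=np.array([534.7,287,0]); p=np.array(state()["ee_pos"])-S; print("dock x",p@d,"y",p@np.array([-.9957,-.0924,0]),state()["force"])
E
```

```text
time_s: 40.47
ee_pos: [543.7, 192.1, 45.8]
ee_rot: [-179.9, -0.0, 95.2]
force: [0.0, -3.1, -1.5]
gripper_width: 73.1
time_s: 41.05
ee_pos: [542.5, 205.9, 45.9]
ee_rot: [-179.9, -0.1, 95.2]
force: [-0.2, -1.4, -0.9]
gripper_width: 72.9
dock x -81.5147866007765 y -0.29112426848526324 [ 0.32367556  0.0155128  -0.7160712 ]
```

View pics/j14.png

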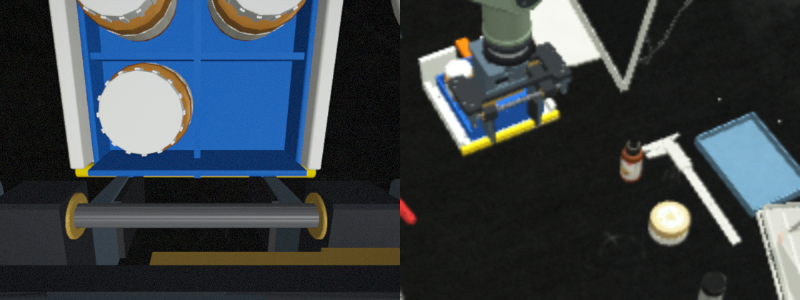

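Nearly in. Push on in small steps until the backstop is felt.

```bash
python3 -m jog '.003 0 0 0 0 0;.006 0 0 0 0 0;.006 0 0 0 0 0'; python3 -m jog '.003 0 0 0 0 0;.006 0 0 0 0 0;.006 0 0 0 0 0';python3 -m jog '.002 0 0 0 0 0;.004 0 0 0 0 0;.004 0 0 0 0 0'
```

```text
time_s: 41.4
ee_pos: [542.2, 208.7, 45.9]
ee_rot: [-179.9, -0.1, 95.2]
force: [0.6, -3.4, 0.7]
gripper_width: 73.1
time_s: 41.65
ee_pos: [542.0, 208.8, 46.0]
ee_rot: [-179.9, 0.2, 95.2]
force: [1.0, -13.0, 3.0]
gripper_width: 72.8
time_s: 41.9
ee_pos: [541.9, 208.8, 46.1]
ee_rot: [-179.8, 0.4, 95.2]
force: [0.6, -10.8, 2.0]
gripper_width: 72.9
```

Firm contact with the backstop. Back off, rise and inspect.

```bash
python3 -m jog '-.04 0 0 0 0 0;-.09 0 0 0 0 0;-.1 0 -.06 0 0 0;-.1 0 -.14 0 0 0;-.1 0 -.22 0 0 0;-.1 0 -.28 0 0 0;-.08 0 -.28 0 0 0;-.08 0 -.28 0 0 0;-.08 0 -.28 0 0 0;-.08 0 -.28 0 0 0;-.08 0 -.28 0 0 0'; python3 - <<'E'
from h import *
import pickle
c=cam("wrist"); im=save("wrist","w15"); pickle.dump(c,open("c15.pkl","wb")); s=save("side","s15")
cv2.imwrite("pics/j15.png",cv2.resize(np.hstack([im[:,:,::-1],cv2.resize(s[90:180,210:330,::-1],(560,420),interpolation=2)]),(800,300)))
hsv=cv2.cvtColor(im,cv2.COLOR_RGB2HSV)
d=np.array([-.0924,.9957]); S=np.array([534.7,287])
for nm,lo,hi,z in(("lip",(22,150,120),(35,255,255),14),("tongue",(8,190,190),(19,255,255),49)):
    m=cv2.inRange(hsv,lo,hi); n,l,st,_=cv2.connectedComponentsWithStats(m); k=1+np.argmax(st[1:,4]); print(st[k])
    w=np.array([back(0,q,z,c)[:2] for q in np.argwhere(l==k)[:,::-1]],np.float32); r=cv2.minAreaRect(w); print(nm,r,"dock x",(np.array(r[0])-S)@d)
for q in("carrier","carrier_tail","carrier_nose"): print(q,[(round(x["confidence"],2),np.round((back(0,x["location"],4,c)[:2]-S)@d,1)) for x in tip_of(q,"wrist")[:1]])
E
```

```text
time_s: 42.82
ee_pos: [544.9, 169.9, 184.6]
ee_rot: [-179.6, 0.4, 95.2]
force: [0.6, -0.5, 0.2]
gripper_width: 72.8
[ 174  137  205   12 2286]
lip ((541.5556640625, 210.67312622070312), (175.55978393554688, 9.359941482543945), 5.283402442932129) dock x -76.6321315814209Traceback (most recent call last):
  File "<stdin>", line 8, in <module>
    return _wrapfunc(a, 'argmax', axis=axis, out=out, **kwds)
    return bound(*args, **kwds)
ValueError: attempt to get argmax of an empty sequence
```

View pics/j15.png

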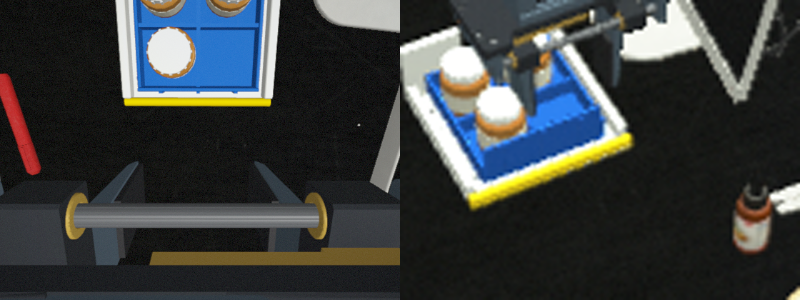

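The full lip is visible, with a white gap between it and the plate. The carrier has dropped in and the jars are upright. I move the arm clear and run a numeric check.

```bash
python3 -m jog '-.08 0 -.08 0 0 0;-.16 0 -.12 0 0 0;-.24 0 -.12 0 0 0;-.32 0 -.12 0 0 0;-.40 0 -.12 0 0 0;-.48 0 -.12 0 0 0;-.5 0 -.12 0 0 0;-.5 0 -.12 0 0 0;-.5 0 -.12 0 0 0;-.5 0 -.12 0 0 0;-.5 0 -.12 0 0 0;-.5 0 -.12 0 0 0'; python3 - <<'E'
from h import *
d=np.array([-.0924,.9957]); yv=np.array([-.9957,-.0924]); S=np.array([534.7,287])
for n in("side","top"):
    grab_frame(n)
    for q,z in(("carrier",4),("carrier_tail",4),("carrier_nose",4),("carrier_tongue",43),("dock_lip",14),("jar1",9)):
        print(n,q,[(round(x["confidence"],2),np.round([(back(n,x["location"],z)[:2]-S)@d,(back(n,x["location"],z)[:2]-S)@yv],1).tolist()) for x in tip_of(q,n)[:4]])
# plate top edge in side image vs flat model, using blue mask and projected flat carrier overlap
im=grab_frame("side"); hsv=cv2.cvtColor(im,cv2.COLOR_RGB2HSV); m=cv2.inRange(hsv,(100,120,40),(125,255,255)); c=cam("side")
obs=m[60:220,200:360]
for x0 in(-15,-5,0,5,10):
  for z0,t in((4,0),(4,.07),(4,.15)):
    mask=np.zeros(m.shape,np.uint8)
    pts=[]
    for (x,y,z) in [(a,b,e) for a,hh in((68,28),(-68,48)) for b in(68,-68) for e in(0,hh)]:
        X=68+(x-68)*np.cos(t)-z*np.sin(t)*-1*0; Z=z0+z+(68-x)*np.sin(t)
        w=S+(X+x0)*d+y*yv; pts.append([*w,Z])
    h=cv2.convexHull(np.round(proj(0,np.array(pts),c)).astype(np.int32)); cv2.fillConvexPoly(mask,h,1)
    b=(m>0)&(mask==0)
    print(x0,t,"blue outside",int(b[60:220,200:360].sum()),"of",int((obs>0).sum()),"hull not blue",int(((m==0)&(mask>0)).sum()))
E
```

```text
time_s: 43.92
ee_pos: [568.1, -77.4, 246.8]
ee_rot: [-179.7, 0.4, 95.3]
force: [-0.8, 0.2, 1.2]
gripper_width: 73.0
side carrier [(0.58, [11.9, 6.4])]
side carrier_tail [(0.79, [-50.8, -1.2]), (0.22, [-353.7, -133.1])]
side carrier_nose [(0.74, [71.3, -1.1])]
side carrier_tongue [(0.93, [93.5, 0.8])]
side dock_lip [(0.7, [-76.3, -7.5])]
side jar1 [(0.5, [-25.5, 26.6]), (0.5, [49.7, 37.3]), (0.49, [30.7, -29.3])]
top carrier [(0.91, [7.1, -0.0])]
top carrier_tail [(0.85, [-51.1, 8.2])]
top carrier_nose [(0.79, [75.6, -12.6]), (0.74, [-73.8, -8.9])]
top carrier_tongue [(0.68, [-243.1, -121.0]), (0.59, [100.3, 0.4])]
top dock_lip [(0.62, [-83.3, -2.9])]
top jar1 [(0.76, [35.8, -24.1]), (0.63, [-27.2, 25.0]), (0.5, [41.2, 38.0]), (0.32, [-81.7, -3.5])]
-15 0 blue outside 69 of 842 hull not blue 865
-15 0.07 blue outside 68 of 842 hull not blue 790
-15 0.15 blue outside 68 of 842 hull not blue 717
-5 0 blue outside 49 of 842 hull not blue 835
-5 0.07 blue outside 49 of 842 hull not blue 765
-5 0.15 blue outside 55 of 842 hull not blue 705
0 0 blue outside 38 of 842 hull not blue 834
0 0.07 blue outside 37 of 842 hull not blue 759
0 0.15 blue outside 93 of 842 hull not blue 728
5 0 blue outside 26 of 842 hull not blue 828
5 0.07 blue outside 46 of 842 hull not blue 773
5 0.15 blue outside 120 of 842 hull not blue 781
10 0 blue outside 19 of 842 hull not blue 788
10 0.07 blue outside 89 of 842 hull not blue 789
10 0.15 blue outside 185 of 842 hull not blue 793
```

```bash
python3 -c "
from workcell import *
print(state()['time_s']); print(job_done())"
```

```text
44.6667
the job is handed in; nothing more can be done
None
```

I handed the job in at 44.7 s, with the carrier in the dock and the three jars present standing in it. The hand-in gives no verdict, so the outcome rests on my own checks.

**What I did**
- **Jars:** I put the three jars in the two front pockets and the left rear pocket.
- **Caps:** Each was pressed until the fingertips stopped at about 63 mm, the home height, with 18–25 N.
- **Docking:** I gripped the tongue, lined the carrier up with the dock and raised the front. I laid it over the lip with the tail on the bench, then pushed it from behind until the backstop stopped it at about 13 N.

**Last checks**
- **Carrier position:** My last push puts its centre about 5 mm past the seat centre. The networks put it 7 mm (top) and 12 mm (side) past, inside the 15 mm limit.
- **Carrier flat:** The last picture showed the whole lip clear of the plate and the two jars in clear view upright with caps down. The third was partly hidden behind a finger. The outline fit in the side view was only weakly conclusive but agreed best with a flat carrier.
- **Arm:** It was well clear at hand-in.

**What went wrong or disagreed**
- The first attempt to place the first jar landed on a divider (58 N) and turned the carrier about 4°. I re-measured, placed the jar and corrected the turn while dragging.
- The networks' tail and nose points disagreed with the 136 mm carrier length by 10–15 mm, and two jar points were 10–20 mm off, so I did not rely on them.
- I did not measure the bystanders at the end. They looked unmoved in the pictures, and no move passed near them.

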